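# Close up the ultrasonic cleaner

### The job

The ultrasonic cleaner has been emptied and its wire basket has drained: put it away for the night. Stand the basket in the tank, then put the lid on so that it sits square and fully down over the rim all round. Lower both into place rather than dropping them, and leave everything else on the bench where it is.

Things in the scene. Friction and masses are not known exactly. Their poses are not given: they have to be found in the camera images.
- cleaner: Bench-top ultrasonic cleaner, white housing 164 (its x) x 232 (its y) x 140 mm high, black control panel on its -x face, open stainless tank in the middle of the top. Does not move. Origin: centre of its underside, z up. Round the tank stands a stainless collar, outside 144 (x) x 206 (y) mm, from the housing's flat top at 126 mm up to a rounded rim, 8 mm thick, at 140 mm.
- tank_floor (a point): Centre of the tank's flat floor, 70 mm above the cleaner's origin; axes as the cleaner's. The tank is 128 (x) x 190 (y) mm inside, with straight walls.
- tank_rim (a point): Centre of the tank opening at the height of the rim's top, 140 mm above the cleaner's origin; axes as the cleaner's.
- basket: Wire basket, 106 (its x) x 168 (its y) mm, walls up to 46 mm, on four 8 mm feet, about 0.2 kg; stands upright in the drip tray at the start. Origin: centre of the underside of the feet. A fixed wire bail runs along its y over the middle. Standing in the tank, its top is 62 mm above the tank floor, wholly below the rim. Either way round is right.
- basket_grip (a point): Centre of the straight black grip sleeve on the basket's bail, 56 mm above the basket's origin: 12 mm thick, 76 mm long along the basket's y; pinch it across x.
- lid: Stainless lid of the cleaner, 156 (its x) x 218 (its y) x 15 mm with a 12 mm deep turned-down skirt (inside 150 x 212 mm), about 0.3 kg, right way up on the bench at the start. Origin: centre of the plane of the skirt's lower edge, z up. Fully on, the plate rests on the rim and the origin lies 12 mm below tank_rim; 3 mm play all round. Either way round fits.
- lid_grip (a point): Centre of the lid's black bar handle, 43 mm above the lid's origin and 28 mm above its top plate. The bar is 12 mm thick (x), 12 mm high and 84 mm long along the lid's y, on two end posts; pinch it across x.
- tray: Shallow aluminium drip tray 160 (its x) x 236 (its y) x 14 mm, floor 4 mm thick; does not move. Origin: centre of its underside.
- mouthpiece: Black mouthpiece standing upright, 27 mm diameter, 90 mm high; leave it. Origin: centre of its foot.
- pliers: Pliers with red handles, 145 mm long, lying flat; leave them. Origin: near the pivot, on the bench.
- grease_jar: Small white jar with black cap, 42 mm diameter, 32 mm high; leave it. Origin: centre of its underside.
- sax_neck: Bent brass saxophone neck with a cork end, 180 x 95 x 31 mm, lying flat; leave it. Origin: near its middle, on the bench.
- oil_bottle: Small amber bottle, 28 mm diameter, 75 mm high; leave it. Origin: centre of its underside.
- mug: White mug, 80 mm diameter, 92 mm high; leave it. Origin: centre of its underside.
- screwdriver: Screwdriver, 160 mm long, lying flat; leave it. Origin: on the bench under its middle.
Mind the look-alikes: they are no part of the job. What is shaped like the basket but purple is not meant.

How it is judged (in metres and radians):
On the way:
1. the basket stands upright on the tank's floor, let go (z of basket in the frame of tank_floor between -0.004 and 0.004 m and horizontal distance between basket and tank_floor below 0.03 m and angle between basket's own z axis and vertical below 0.06 rad and contact force between the fingers and basket below 0.1 N), for 0.2 s.
At the end, for the whole second after the job is handed in: The basket stands upright on the tank's floor (height within 4 mm, tilt under 0.06 rad) inside the tank; the lid lies right way up over the collar, its plate down on the rim (within 2.5 mm), centred within 6 mm, turned less than 0.06 rad from the cleaner and level within 0.025 rad; both at rest (z of basket in the frame of tank_floor between -0.004 and 0.004 m and horizontal distance between basket and tank_floor below 0.03 m and angle between basket's own z axis and vertical below 0.06 rad and z of lid in the frame of tank_rim between -0.0145 and -0.0095 m and horizontal distance between lid and tank_rim below 0.006 m and angle between the y axis of lid and the y axis of cleaner, either way round below 0.06 rad and angle between lid's own z axis and vertical below 0.025 rad and linear speed of each of lid, basket below 0.01 m/s); the robot touches nothing.
It fails at once if the basket is dropped (falls faster than 0.7 m/s, a fall of about 25 mm) (contact force between the fingers and basket below 0.05 N and linear speed of basket above 0.7 m/s).
It fails at once if the lid is dropped (falls faster than 0.7 m/s, a fall of about 25 mm) (contact force between the fingers and lid below 0.05 N and linear speed of lid above 0.7 m/s).
It fails at once if another thing on the bench is moved by more than 30 mm (distance of any of mouthpiece, pliers, grease_jar, sax_neck, oil_bottle, mug, screwdriver from where it was at the start of the episode above 0.03 m).
It also fails if it takes over 72 s, if anything falls off the work surface, if the arm or the gripper's body presses on something with over 40 N, if the wrist force passes 120 N, or if a joint passes its speed limit or range.

### The arm

A 6-joint arm with a two-finger parallel gripper is mounted at the origin on the work surface. World frame = base frame: x ahead of the robot, y to its left, z up, the work surface at z = 0. Lengths are in m, angles in degrees, forces in N, time in s.
With the tool pointing down it reaches from about 0.35 to 0.875 m from the base axis. Payload 4.2 kg.
Tool frame: the origin (TCP) lies where the fingers leave the gripper's body, on its centre line; the fingertips stand 70 mm ahead of it and the grasp point (between the pads) lies 51 mm ahead of it; z points along the fingers, y is the direction in which the jaws open and shut (so a half turn about z gives the same grasp; the last joint's range is limited). The gripper opens to 87 mm and grips with 3 to 60 N. Pads are 19 mm wide; open, the fingers measure 117 mm over their backs; the gripper's body (75 mm by 190 mm) begins 51 mm behind the grasp point.
Start: joints at [-49.641, 22.042, 0.453, 0, -68.411, -14.817], TCP at [0.269, -0.564, 0.292] pointing down, gripper open.
Joint ranges: [-179.83, 179.83], [-69.29, 118.12], [-61.27, 80.66], [-181.25, 117.63], [-171.15, -9.14], [-177.46, 177.46]. Speed limits (degrees/s): [159.86, 159.86, 180, 180, 180, 180].

### API

Orientations are given as a 3x3 rotation matrix whose columns are the frame's x, y, z axes.
In Python, from station import sense, capture, camera_model, finish_job gives the robot as it stands.
- The arm moves only by the shell command python3 -m inch 'ROWS'. ROWS is JSON, a list of rows, each an object with "hand": the closure, from 0 (fully open) to 1 (shut); "slide": the shift along the world's x, y, z in cm, a list of three; "yaw": the turn about the world's z in rad. A call has 1 to 10 rows; each row is the pose to reach, as a shift and turn from the pose commanded when the call began; what a row does not reach only later rows make up. A row lasts 1/8 s, in which the tool goes at most 62.5 mm and 10.7 degrees, less where a joint would pass 70% of its speed; a pose out of reach is approached as far as the arm can. A call with a gripper value outside its range is refused whole. The fingers move at their own pace and stop on an object; the grip force is fixed at half the most. Time passes only in rows, so rows that repeat a pose let the fingers close. It gives the time, the measured TCP pose, the force and the opening at its end, in the units of the state.
- sense(): the state, without advancing time (a new reading comes with each control period).
- capture(name): name is "scene" or "top" or "wrist"; returns the picture (400x640x3 uint8, blue, green, red); there is no depth.
- camera_model(name): a dict with "mtx" (3x3 intrinsics, pixels), "k1" (the pictures are not rectified: a ray, as slopes to the right and down, at radius r is drawn at 1 + k1 r^2 times it, then the intrinsics apply), "xyz" and "orientation" of the camera in the world; the wrist camera has in their place "tool_from_camera" (4x4, takes a point from camera to tool coordinates, whose origin is the TCP and whose axes are the flange's). Camera axes: x right, y up, looking along -z (the intrinsics and any distortion apply to the point x, -y, -z); pixel columns grow to the right and rows downward; lengths in m; the calibration is good to about 2 mm. A picture is of the moment at which its call begins: read the wrist's pose just before it. camera_model takes no time and is no camera call.
- finish_job(): hands the job in, once; it reports no verdict.
The state is a dict: "time_s": time; "joints": joint angles; "joint_velocities": joint speeds; "effort": joint torques, N m; "tcp_pos": TCP position; "ee_rot": TCP orientation; "wrist_force": force on the tool from outside, world axes, zero at the start; "moment": the same for the moment, N m; "gripper_width": opening from 0.0 (shut) to 1.0 (fully open).
Only numpy, scipy, OpenCV 4.12 (cv2) and the standard library are available. Lean on these libraries where they do the work, as an engineer would, in place of code of your own. Each camera call takes 0.05 s, during which the arm holds its last target. There are 200 camera calls.

## Working session

There is one attempt and no reset: what is moved stays moved. The work goes in short steps, Python scripts to look and compute and a shell command to move; the robot and the scene stay as the last step left them, time stands still between calls to the robot, and variables do not carry over. Pictures are saved under pics/ and viewed, about 8 in all and at most 12, crops included, and the job is handed in when it is done.

```bash
mkdir -p pics
cat > h.py <<'E'
import numpy as np, cv2, json
from station import sense, capture, camera_model
def pose(name, s=None):
    m=camera_model(name); K=np.array(m["mtx"]); k1=m["k1"]
    if name=="wrist":
        s=s or sense(); T=np.array(m["tool_from_camera"]); R0=np.array(s["ee_rot"])
        R=R0@T[:3,:3]; p=np.array(s["tcp_pos"])+R0@T[:3,3]
    else: R=np.array(m["orientation"]); p=np.array(m["xyz"])
    return K,k1,R,p
def ray(P,uv):
    K,k1,R,p=P
    q=cv2.undistortPoints(np.array([[uv]],float),K,np.array([k1,0,0,0.]))[0,0]
    # forward distortion model is 1+k1 r^2: same as OpenCV
    return p, R@np.array([q[0],-q[1],-1])
def at_z(P,uv,z):
    p,d=ray(P,uv); return p+d*(z-p[2])/d[2]
def proj(P,X):
    K,k1,R,p=P; c=R.T@(np.array(X)-p); a=np.array([c[0],-c[1]])/-c[2]
    a=a*(1+k1*(a@a)); return K[:2,:2]@a+K[:2,2]
E
python3 - <<'E'
from h import *
for n in("scene","top"):
    cv2.imwrite(f"pics/{n}0.png",capture(n)); P=pose(n); print(n,P[3],P[2].round(3).tolist(),P[1],P[0].tolist())
s=sense();print(s["tcp_pos"],s["ee_rot"],s["wrist_force"],camera_model("wrist"))
E
```

```text
scene [1.28413317 0.46618063 0.90627202] [[-0.498, -0.565, 0.658], [0.867, -0.324, 0.378], [-0.0, 0.759, 0.651]] -0.12354232979460965 [[456.45669424991513, 0.0, 308.1474977059384], [0.0, 456.45669424991513, 195.22598874161451], [0.0, 0.0, 1.0]]
top [ 0.33391965 -0.00483672  1.37524443] [[-0.013, 0.994, -0.109], [-1.0, -0.013, 0.006], [0.005, 0.109, 0.994]] -0.030060469724068978 [[465.8881979529885, 0.0, 327.74347364680705], [0.0, 465.8881979529885, 195.70452483082147], [0.0, 0.0, 1.0]]
[ 0.26935235 -0.56352759  0.29126609] [[-9.02323565e-01 -4.31058348e-01 -9.40295912e-04]
 [-4.31059365e-01  9.02321847e-01  1.76338139e-03]
 [ 8.83292729e-05  1.99646394e-03 -9.99998003e-01]] [-0.53904812  0.42551759 -0.01502319] {'mtx': array([[281.05046436,   0.        , 323.81720925],
       [  0.        , 281.05046436, 196.78937969],
       [  0.        ,   0.        ,   1.        ]]), 'k1': -0.008460090057288408, 'tool_from_camera': array([[ 9.66670053e-04,  9.52514924e-01,  3.04490369e-01,
         8.43217906e-02],
       [ 9.99999392e-01, -7.59286123e-04, -7.99493599e-04,
        -5.35125827e-05],
       [-5.30334273e-04,  3.04490957e-01, -9.52515079e-01,
        -9.30826494e-02],
       [ 0.00000000e+00,  0.00000000e+00,  0.00000000e+00,
         1.00000000e+00]])}
```

View pics/top0.png

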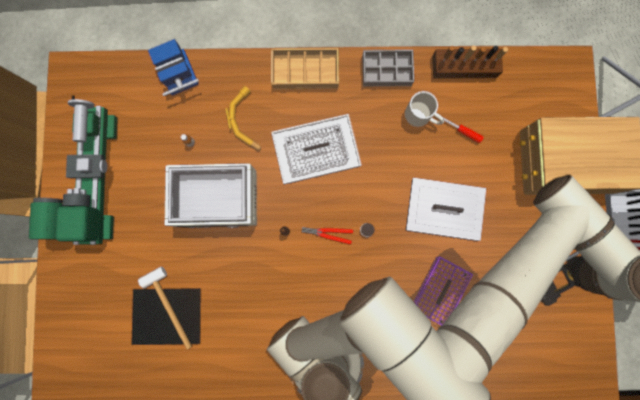

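View pics/scene0.png

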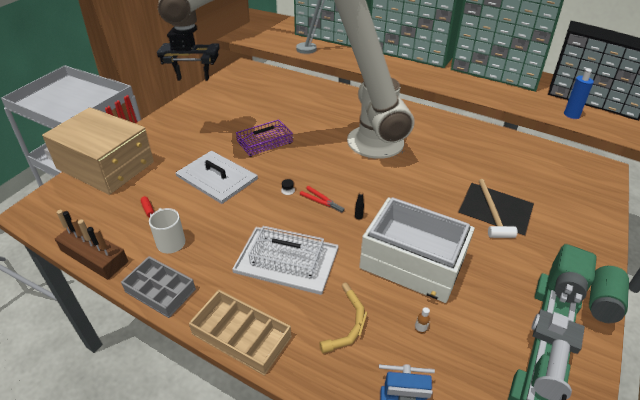

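Top view: the wire basket in the tray is at (316,148), its purple look-alike is at (443,292), the lid at (447,209) and the cleaner's tank at (210,195). The only other open trays are the wooden box and grey organiser at the back. I choose the steel basket in the tray and check it in a close crop.

Run:
```python
from h import *
im=cv2.imread("pics/top0.png")
a=cv2.resize(im[105:250,155:265],None,fx=3.6,fy=3.6,interpolation=cv2.INTER_CUBIC)[:, :396]
b=cv2.resize(im[105:250,262:372],None,fx=3.6,fy=3.6,interpolation=cv2.INTER_CUBIC)[:, :396]
cv2.imwrite("pics/crop1.png",np.hstack([a,b]))
P=pose("top")
for n,u,z in(("basket",(316,148),.06),("lid",(447,209),.043),("tank",(210,195),.14)): print(n,at_z(P,u,z).round(3))
```

```text
basket [0.616 0.019 0.06 ]
lid [ 0.437 -0.356  0.043]
tank [0.475 0.302 0.14 ]
```

View pics/crop1.png

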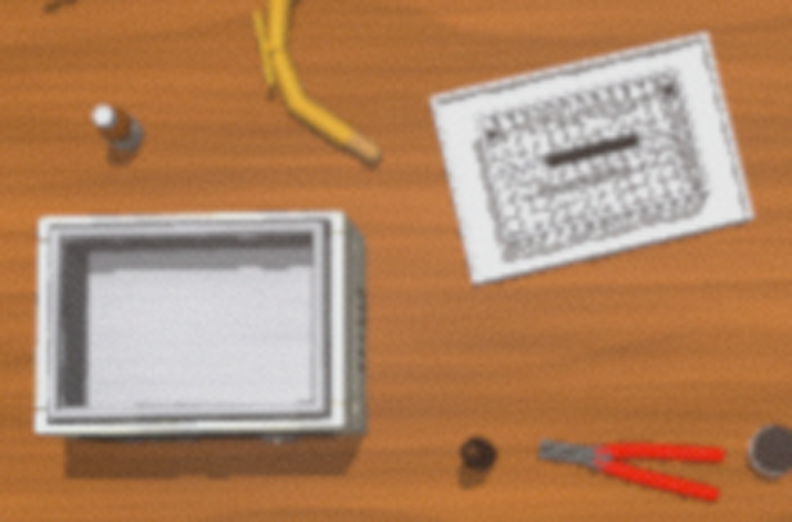

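Run:
```python
from h import *
P=pose("top")
def A(x,y): return (155+(x+.5)/3.6-.5,105+(y+.5)/3.6-.5)
def B(x,y): return (262+(x-396+.5)/3.6-.5,105+(y+.5)/3.6-.5)
def rect(n,c,z):
    w=np.array([at_z(P,u,z)[:2] for u in c]);r=cv2.minAreaRect(w.astype(np.float32)); print(n,w.round(3).tolist(),np.round(r[0],4),np.round(r[1],3),round(r[2],1))
rect("housing",[A(38,218),A(345,212),A(348,432),A(35,433)],.126)
rect("tray",[B(431,98),B(709,33),B(753,216),B(475,283)],.014)
g=[at_z(P,B(*u),.07)[:2] for u in((547,160),(636,140))]
print("grip",g,np.mean(g,0),np.degrees(np.arctan2(*(g[0]-g[1])[::-1])),np.linalg.norm(g[0]-g[1]))
s=sense();print(s["tcp_pos"])
```

```text
housing [[0.56, 0.429], [0.562, 0.196], [0.396, 0.193], [0.398, 0.427]] [0.4779 0.3111] [0.166 0.235] 0.4
tray [[0.677, 0.153], [0.73, -0.079], [0.575, -0.112], [0.522, 0.116]] [0.6256 0.0191] [0.159 0.237] 12.8
grip [array([0.61163051, 0.05415772]), array([ 0.62689435, -0.0165173 ])] [0.61926243 0.01882021] 102.18711367724858 0.07230451780734388
[ 0.26935235 -0.56352759  0.29126609]
```

```bash
python3 -m inch '[{"hand":0.5,"slide":[6,10,0],"yaw":0.19},{"hand":0.5,"slide":[35.1,58.2,0],"yaw":1.339},{"hand":0.5,"slide":[35.1,58.2,0],"yaw":1.339},{"hand":0.5,"slide":[35.1,58.2,0],"yaw":1.339},{"hand":0.5,"slide":[35.1,58.2,0],"yaw":1.339},{"hand":0.5,"slide":[35.1,58.2,0],"yaw":1.339},{"hand":0.5,"slide":[35.1,58.2,0],"yaw":1.339},{"hand":0.5,"slide":[35.1,58.2,0],"yaw":1.339},{"hand":0.5,"slide":[35.1,58.2,0],"yaw":1.339},{"hand":0.5,"slide":[35.1,58.2,0],"yaw":1.339}]'
python3 -m inch '[{"hand":0.5,"slide":[0,0,0],"yaw":0},{"hand":0.5,"slide":[0,0,0],"yaw":0},{"hand":0.5,"slide":[0,0,0],"yaw":0},{"hand":0.5,"slide":[0,0,0],"yaw":0}]'
```

```text
time_s: 1.35
tcp_pos: [0.5928, -0.0267, 0.292]
ee_rot: [[0.213, -0.977, -0.001], [-0.977, -0.213, -0.0], [-0.0, 0.001, -1.0]]
wrist_force: [0.8, -0.1, -0.0]
gripper_width: 0.502
time_s: 1.85
tcp_pos: [0.5918, -0.0298, 0.2925]
ee_rot: [[0.211, -0.978, 0.0], [-0.978, -0.211, 0.0], [0.0, -0.0, -1.0]]
wrist_force: [-0.1, -0.5, -0.2]
gripper_width: 0.499
```

```bash
python3 -m inch '[{"hand":0.5,"slide":[2.8,4.9,-4],"yaw":0},{"hand":0.5,"slide":[2.8,4.9,-4],"yaw":0},{"hand":0.5,"slide":[2.8,4.9,-4],"yaw":0},{"hand":0.5,"slide":[2.8,4.9,-4],"yaw":0}]'
python3 - <<'E'
from h import *
s=sense();cv2.imwrite("pics/w1.png",capture("wrist")); P=pose("wrist",s)
np.savez("w1.npz",K=P[0],k=P[1],R=P[2],p=P[3])
for d in(-.038,.038): 
    a=np.radians(102.2);print(proj(P,[.6193+d*np.cos(a),.0188+d*np.sin(a),.066]))
print(s["tcp_pos"])
E
```

```text
time_s: 2.35
tcp_pos: [0.6203, 0.0194, 0.2535]
ee_rot: [[0.212, -0.977, 0.002], [-0.977, -0.212, 0.0], [0.0, -0.002, -1.0]]
wrist_force: [0.2, -0.2, 0.1]
gripper_width: 0.501
[325.06716074 155.01255323]
[324.89104086 225.05469446]
[0.62028451 0.01941942 0.25346692]
```

View pics/w1.png

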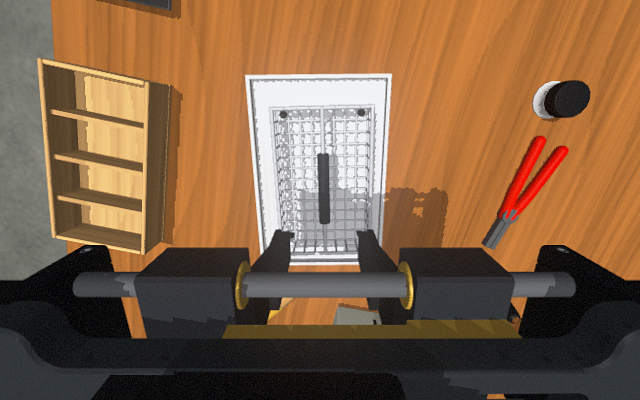

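Wrist view: the steel basket is in the white tray, with its sleeve running from (324,153) to (324,223). That agrees with the prediction to about 2 px, so I descend and pinch.

```bash
python3 -m inch '[{"hand":0.5,"slide":[-0.1,0,-5],"yaw":0},{"hand":0.5,"slide":[-0.1,0,-10],"yaw":0},{"hand":0.5,"slide":[-0.1,0,-13],"yaw":0},{"hand":0.5,"slide":[-0.1,0,-14.2],"yaw":0},{"hand":0.5,"slide":[-0.1,0,-14.2],"yaw":0},{"hand":1,"slide":[-0.1,0,-14.2],"yaw":0},{"hand":1,"slide":[-0.1,0,-14.2],"yaw":0},{"hand":1,"slide":[-0.1,0,-14.2],"yaw":0},{"hand":1,"slide":[-0.1,0,-14.2],"yaw":0},{"hand":1,"slide":[-0.1,0,-14.2],"yaw":0}]'
python3 -m inch '[{"hand":1,"slide":[0,0,1],"yaw":0},{"hand":1,"slide":[0,0,4],"yaw":0},{"hand":1,"slide":[0,0,9],"yaw":0},{"hand":1,"slide":[0,0,14],"yaw":0},{"hand":1,"slide":[0,0,18],"yaw":0},{"hand":1,"slide":[0,0,19],"yaw":0},{"hand":1,"slide":[0,0,19],"yaw":0},{"hand":1,"slide":[0,0,19],"yaw":0}]'
```

```text
time_s: 3.65
tcp_pos: [0.6198, 0.0205, 0.1108]
ee_rot: [[0.213, -0.977, 0.001], [-0.977, -0.213, 0.0], [0.0, -0.001, -1.0]]
wrist_force: [0.8, -0.2, 2.0]
gripper_width: 0.125
time_s: 4.65
tcp_pos: [0.6182, 0.0202, 0.2974]
ee_rot: [[0.212, -0.977, -0.005], [-0.977, -0.212, -0.001], [-0.001, 0.005, -1.0]]
wrist_force: [0.1, 0.3, -3.0]
gripper_width: 0.129
```

```bash
python3 -m inch '[{"hand":1,"slide":[-1,2,0],"yaw":-0.02},{"hand":1,"slide":[-3,6,0],"yaw":-0.05},{"hand":1,"slide":[-5,10.5,0],"yaw":-0.08},{"hand":1,"slide":[-7.2,15,0],"yaw":-0.12},{"hand":1,"slide":[-9.4,19.5,0],"yaw":-0.16},{"hand":1,"slide":[-11.6,24,0],"yaw":-0.2},{"hand":1,"slide":[-13.2,27.5,0],"yaw":-0.213},{"hand":1,"slide":[-14.1,29.1,0],"yaw":-0.213},{"hand":1,"slide":[-14.1,29.1,0],"yaw":-0.213},{"hand":1,"slide":[-14.1,29.1,0],"yaw":-0.213}]'
python3 - <<'E'
from h import *
s=sense();cv2.imwrite("pics/w2.png",capture("wrist"));P=pose("wrist",s)
np.savez("w2.npz",K=P[0],k=P[1],R=P[2],p=P[3])
print(s["tcp_pos"],np.degrees(np.arctan2(s["ee_rot"][1][1],s["ee_rot"][0][1])))
for sx in(-1,1):
  for sy in(-1,1): print(sx,sy,"rim outer",proj(P,[.478+.072*sx,.311+.103*sy,.136]),"housing",proj(P,[.478+.082*sx,.311+.116*sy,.126]))
E
```

```text
time_s: 5.9
tcp_pos: [0.4784, 0.3105, 0.2995]
ee_rot: [[0.0, -1.0, -0.001], [-1.0, -0.0, -0.001], [0.001, 0.001, -1.0]]
wrist_force: [0.8, 0.3, -2.6]
gripper_width: 0.129
[0.47841724 0.31047987 0.29953661] -179.98479456929297
-1 -1 rim outer [408.4175009   84.98314885] housing [417.90400826  69.95436994]
-1 1 rim outer [390.71440283 290.78237997] housing [396.73163279 295.09108717]
1 -1 rim outer [239.48807314  84.75603532] housing [230.01610562  69.69513975]
1 1 rim outer [256.66896646 290.66733553] housing [250.62369807 294.96714358]
```

View pics/w2.png

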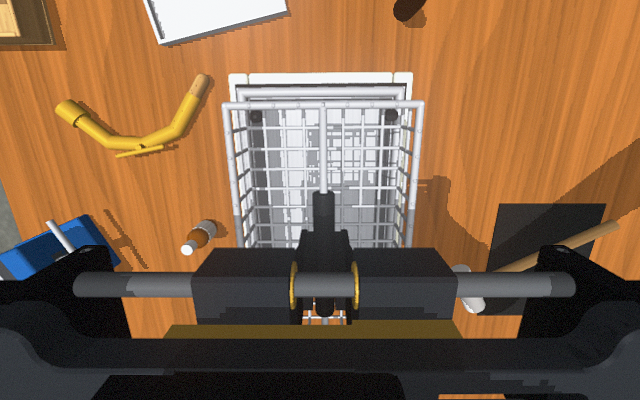

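The housing's near edge is at row 73 with corners at (229,75) and (413,73), about 2–3 mm off my estimate. The basket hangs level. I shift +2 mm in x and y, then lower.

```bash
python3 -m inch '[{"hand":1,"slide":[0.2,0.2,-1],"yaw":0},{"hand":1,"slide":[0.2,0.2,-3],"yaw":0},{"hand":1,"slide":[0.2,0.2,-5],"yaw":0},{"hand":1,"slide":[0.2,0.2,-7],"yaw":0},{"hand":1,"slide":[0.2,0.2,-9],"yaw":0},{"hand":1,"slide":[0.2,0.2,-10.5],"yaw":0},{"hand":1,"slide":[0.2,0.2,-11.5],"yaw":0},{"hand":1,"slide":[0.2,0.2,-11.9],"yaw":0},{"hand":1,"slide":[0.2,0.2,-11.9],"yaw":0},{"hand":1,"slide":[0.2,0.2,-11.9],"yaw":0}]'
python3 -m inch '[{"hand":1,"slide":[0,0,-0.1],"yaw":0},{"hand":1,"slide":[0,0,-0.2],"yaw":0},{"hand":1,"slide":[0,0,-0.3],"yaw":0},{"hand":1,"slide":[0,0,-0.3],"yaw":0},{"hand":1,"slide":[0,0,-0.3],"yaw":0}]'
```

```text
time_s: 7.2
tcp_pos: [0.4805, 0.3136, 0.1819]
ee_rot: [[0.001, -1.0, 0.001], [-1.0, -0.001, 0.001], [-0.001, -0.001, -1.0]]
wrist_force: [0.3, -0.4, -3.0]
gripper_width: 0.13
time_s: 7.82
tcp_pos: [0.4803, 0.3133, 0.1782]
ee_rot: [[0.001, -1.0, 0.0], [-1.0, -0.001, -0.0], [0.0, -0.0, -1.0]]
wrist_force: [-0.6, 0.4, -3.6]
gripper_width: 0.129
```

```bash
python3 -m inch '[{"hand":1,"slide":[0,0,-0.1],"yaw":0},{"hand":1,"slide":[0,0,-0.2],"yaw":0},{"hand":1,"slide":[0,0,-0.2],"yaw":0}]'
```

```text
time_s: 8.2
tcp_pos: [0.4802, 0.3134, 0.1768]
ee_rot: [[0.001, -1.0, 0.0], [-1.0, -0.001, 0.0], [-0.0, -0.0, -1.0]]
wrist_force: [-1.3, -0.6, 1.5]
gripper_width: 0.13
```

Contact is at the expected height (0.1768, force now upward). I release part-way and withdraw, then view the tank from above.

```bash
python3 -m inch '[{"hand":0.6,"slide":[0,0,0],"yaw":0},{"hand":0.6,"slide":[0,0,0],"yaw":0},{"hand":0.6,"slide":[0,0,0],"yaw":0},{"hand":0.6,"slide":[0,0,0],"yaw":0},{"hand":0.6,"slide":[0,0,2],"yaw":0},{"hand":0.6,"slide":[0,0,5],"yaw":0},{"hand":0.6,"slide":[0,4,10],"yaw":0},{"hand":0.6,"slide":[0,8,14],"yaw":0},{"hand":0.6,"slide":[0,8,16],"yaw":0},{"hand":0.6,"slide":[0,8,16],"yaw":0}]'
python3 -m inch '[{"hand":0.6,"slide":[0,0,0],"yaw":0},{"hand":0.6,"slide":[0,0,0],"yaw":0},{"hand":0.6,"slide":[0,0,0],"yaw":0}]'
python3 - <<'E'
from h import *
s=sense();im=capture("wrist");P=pose("wrist",s)
np.savez("w3.npz",K=P[0],k=P[1],R=P[2],p=P[3])
cv2.imwrite("pics/w3.png",im);print(s["tcp_pos"])
c=[proj(P,[.480+.072*sx,.313+.103*sy,.136]) for sx,sy in((-1,-1),(-1,1),(1,1),(1,-1))];print(np.round(c,0).tolist())
cv2.imwrite("pics/w3c.png",cv2.resize(im[60:300,160:480],None,fx=2.5,fy=2.5,interpolation=cv2.INTER_CUBIC))
E
```

```text
time_s: 9.45
tcp_pos: [0.4805, 0.3941, 0.3378]
ee_rot: [[0.002, -1.0, 0.002], [-1.0, -0.002, 0.003], [-0.003, -0.002, -1.0]]
wrist_force: [0.3, 0.7, -0.5]
gripper_width: 0.401
time_s: 9.82
tcp_pos: [0.4803, 0.3928, 0.3353]
ee_rot: [[0.001, -1.0, -0.001], [-1.0, -0.001, -0.001], [0.001, 0.001, -1.0]]
wrist_force: [-0.2, -0.2, 0.3]
gripper_width: 0.4
[0.48025267 0.39284805 0.33533834]
[[405.0, -9.0], [389.0, 209.0], [259.0, 209.0], [243.0, -9.0]]
```

View pics/w3c.png

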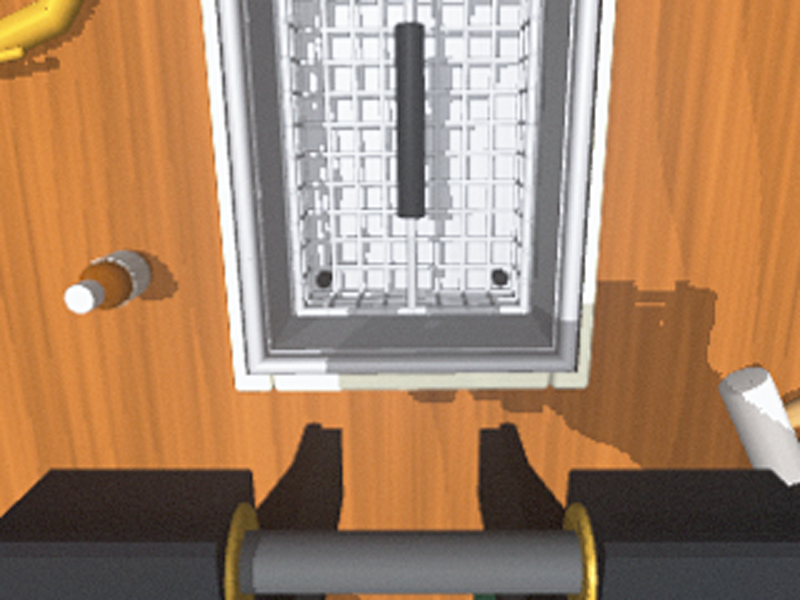

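```bash
python3 -m inch '[{"hand":0.6,"slide":[0,-1.5,3],"yaw":0},{"hand":0.6,"slide":[0,-2.5,6],"yaw":0},{"hand":0.6,"slide":[0,-2.5,7],"yaw":0},{"hand":0.6,"slide":[0,-2.5,7],"yaw":0},{"hand":0.6,"slide":[0,-2.5,7],"yaw":0},{"hand":0.6,"slide":[0,-2.5,7],"yaw":0}]'
python3 - <<'E'
from h import *
s=sense();im=capture("wrist");P=pose("wrist",s)
np.savez("w4.npz",K=P[0],k=P[1],R=P[2],p=P[3])
cv2.imwrite("pics/w4.png",im);print(s["tcp_pos"])
c=[proj(P,[.480+.072*sx,.313+.103*sy,.136]) for sx,sy in((-1,-1),(-1,1),(1,1),(1,-1))];print(np.round(c,0).tolist())
cv2.imwrite("pics/w4c.png",cv2.resize(im[40:240,220:430],None,fx=3,fy=3,interpolation=cv2.INTER_CUBIC))
E
```

```text
time_s: 10.62
tcp_pos: [0.4801, 0.3685, 0.4047]
ee_rot: [[0.001, -1.0, -0.002], [-1.0, -0.001, -0.002], [0.002, 0.002, -1.0]]
wrist_force: [-0.3, -0.5, 0.9]
gripper_width: 0.399
[0.48007954 0.36848738 0.40474298]
[[386.0, 40.0], [376.0, 208.0], [271.0, 208.0], [261.0, 40.0]]
```

View pics/w4c.png

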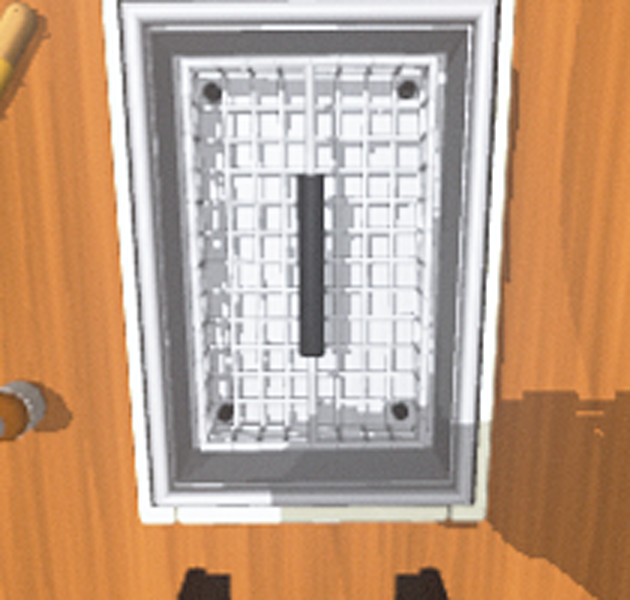

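Run:
```python
from h import *
d=np.load("w4.npz");P=(d["K"],float(d["k"]),d["R"],d["p"])
C=lambda x,y:(220+(x+.5)/3-.5,40+(y+.5)/3-.5)
def rect(n,c,z):
    w=np.array([at_z(P,C(*u),z)[:2] for u in c])
    l=(w[0]+w[1]-w[2]-w[3])/2; s=(w[1]+w[2]-w[0]-w[3])/2
    print(n,w.round(4).tolist(),w.mean(0).round(4),np.linalg.norm(l).round(4),np.linalg.norm(s).round(4),
      "long",np.degrees(np.arctan2(-l[1],-l[0])).round(2)," short",np.degrees(np.arctan2(-s[1],-s[0])).round(2))
rect("inner",[(144,28),(474,25),(452,487),(165,490)],.136)
rect("collar",[(123,2),(496,1),(474,503),(153,505)],.134)
```

```text
inner [[0.5449, 0.2196], [0.4173, 0.2183], [0.4161, 0.4067], [0.5462, 0.4084]] [0.4811 0.3133] 0.1886 0.1289 long 89.98  short 0.67
collar [[0.5529, 0.2102], [0.409, 0.2095], [0.4052, 0.4151], [0.5525, 0.4164]] [0.4799 0.3128] 0.2059 0.1456 long 90.57  short 0.38
```

Inner opening measures 189 x 129 mm against 190 x 128 given, centred at (0.4805, 0.313) with yaw about 0.4°. The basket stands square on the tank floor. Next is the lid.

```bash
python3 -m inch '[{"hand":0.5,"slide":[0,-6,0],"yaw":0},{"hand":0.5,"slide":[-0.7,-12,0],"yaw":0},{"hand":0.5,"slide":[-1.1,-18,0],"yaw":0},{"hand":0.5,"slide":[-1.4,-24,0],"yaw":0},{"hand":0.5,"slide":[-1.8,-30,0],"yaw":0},{"hand":0.5,"slide":[-2.2,-36,0],"yaw":-0.03},{"hand":0.5,"slide":[-2.6,-42,-2],"yaw":-0.05},{"hand":0.5,"slide":[-3,-48,-4],"yaw":-0.08},{"hand":0.5,"slide":[-3.4,-54,-6],"yaw":-0.1},{"hand":0.5,"slide":[-3.8,-58,-8],"yaw":-0.1}]'
python3 -m inch '[{"hand":0.5,"slide":[-0.3,-6,-2],"yaw":0},{"hand":0.5,"slide":[-0.4,-10,-4],"yaw":0},{"hand":0.5,"slide":[-0.5,-12.5,-5],"yaw":0},{"hand":0.5,"slide":[-0.5,-12.5,-5],"yaw":0},{"hand":0.5,"slide":[-0.5,-12.5,-5],"yaw":0},{"hand":0.5,"slide":[-0.5,-12.5,-5],"yaw":0}]'
python3 - <<'E'
from h import *
s=sense();im=capture("wrist");P=pose("wrist",s)
np.savez("w5.npz",K=P[0],k=P[1],R=P[2],p=P[3])
cv2.imwrite("pics/w5.png",im)
cv2.imwrite("pics/w5c.png",cv2.resize(im[40:290,200:440],None,fx=2.4,fy=2.4,interpolation=cv2.INTER_CUBIC))
E
```

```text
time_s: 11.92
tcp_pos: [0.4417, -0.2138, 0.3254]
ee_rot: [[-0.1, -0.995, -0.0], [-0.995, 0.1, -0.0], [0.0, 0.0, -1.0]]
wrist_force: [0.2, 0.9, 0.6]
gripper_width: 0.498
time_s: 12.68
tcp_pos: [0.4376, -0.3359, 0.277]
ee_rot: [[-0.097, -0.995, 0.001], [-0.995, 0.097, -0.0], [0.0, -0.001, -1.0]]
wrist_force: [0.4, 0.2, -0.1]
gripper_width: 0.501
```

View pics/w5c.png

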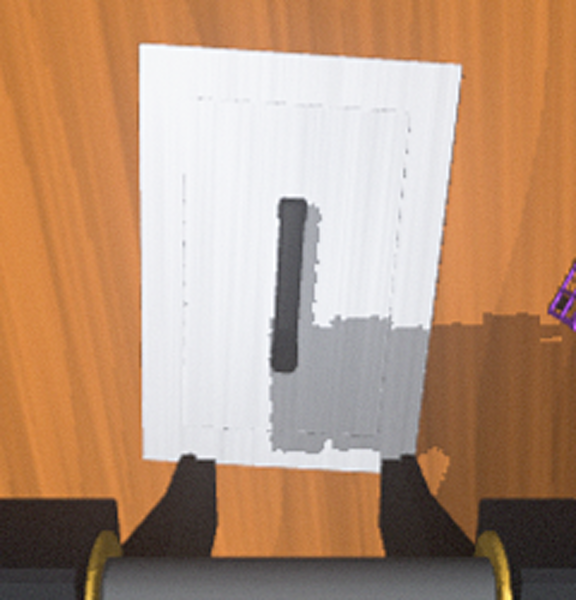

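The lid is clearly shown: handle from (292,199) to (284,371), plate corners (140,44), (461,65) and (143,459) in the crop.

Run:
```python
from h import *
d=np.load("w5.npz");P=(d["K"],float(d["k"]),d["R"],d["p"])
C=lambda x,y:(200+(x+.5)/2.4-.5,40+(y+.5)/2.4-.5)
a,b=[at_z(P,C(*u),.049)[:2] for u in((292,199),(284,371))]
print("bar",(a+b)/2,np.linalg.norm(a-b),np.degrees(np.arctan2(*(b-a)[::-1])))
w=np.array([at_z(P,C(*u),.015)[:2] for u in((140,44),(461,65),(143,459))])
print(w.round(4).tolist(),"centre",(w[1]+w[2])/2,[(np.linalg.norm(w[i]-w[0]).round(4),np.degrees(np.arctan2(*(w[i]-w[0])[::-1])).round(2)) for i in(1,2)])
s=sense();print(s["tcp_pos"],np.degrees(np.arctan2(s["ee_rot"][1][1],s["ee_rot"][0][1])))
```

```text
bar [ 0.43996372 -0.36252318] 0.08313807479540618 81.56236610372655
[[0.4997, -0.4806], [0.347, -0.4565], [0.5341, -0.2661]] centre [ 0.44057404 -0.361276  ] [(np.float64(0.1545), np.float64(171.03)), (np.float64(0.2173), np.float64(80.88))]
[ 0.43759981 -0.33588102  0.27698612] 174.41259069142365
```

```bash
python3 -m inch '[{"hand":0.5,"slide":[0.2,-2.6,-4],"yaw":-0.056},{"hand":0.5,"slide":[0.2,-2.6,-8],"yaw":-0.056},{"hand":0.5,"slide":[0.2,-2.6,-12],"yaw":-0.056},{"hand":0.5,"slide":[0.2,-2.6,-15],"yaw":-0.056},{"hand":0.5,"slide":[0.2,-2.6,-17.5],"yaw":-0.056},{"hand":0.5,"slide":[0.2,-2.6,-18.3],"yaw":-0.056},{"hand":0.5,"slide":[0.2,-2.6,-18.3],"yaw":-0.056},{"hand":0.5,"slide":[0.2,-2.6,-18.3],"yaw":-0.056}]'
python3 -m inch '[{"hand":1,"slide":[0,0,0],"yaw":0},{"hand":1,"slide":[0,0,0],"yaw":0},{"hand":1,"slide":[0,0,0],"yaw":0},{"hand":1,"slide":[0,0,0],"yaw":0},{"hand":1,"slide":[0,0,0],"yaw":0},{"hand":1,"slide":[0,0,0],"yaw":0}]'
```

```text
time_s: 13.72
tcp_pos: [0.4401, -0.3629, 0.0946]
ee_rot: [[-0.154, -0.988, 0.002], [-0.988, 0.154, -0.001], [0.001, -0.003, -1.0]]
wrist_force: [-0.6, 0.3, 0.9]
gripper_width: 0.499
time_s: 14.48
tcp_pos: [0.4395, -0.3628, 0.0934]
ee_rot: [[-0.154, -0.988, 0.0], [-0.988, 0.154, -0.0], [0.0, -0.0, -1.0]]
wrist_force: [0.7, -0.4, 1.1]
gripper_width: 0.133
```

```bash
python3 -m inch '[{"hand":1,"slide":[0,0,0.5],"yaw":0},{"hand":1,"slide":[0,0,2],"yaw":0},{"hand":1,"slide":[0,0,5],"yaw":0},{"hand":1,"slide":[0,0,9],"yaw":0},{"hand":1,"slide":[0,0,13],"yaw":0},{"hand":1,"slide":[0,0,17],"yaw":0},{"hand":1,"slide":[0,0,19],"yaw":0},{"hand":1,"slide":[0,0,20],"yaw":0},{"hand":1,"slide":[0,0,20],"yaw":0}]'
python3 -m inch '[{"hand":1,"slide":[0,2,0],"yaw":0},{"hand":1,"slide":[0.3,5,0],"yaw":0},{"hand":1,"slide":[0.5,9,0],"yaw":0.02},{"hand":1,"slide":[0.8,13.5,0],"yaw":0.04},{"hand":1,"slide":[1.1,18,0],"yaw":0.06},{"hand":1,"slide":[1.4,22.5,0],"yaw":0.08},{"hand":1,"slide":[1.7,27,0],"yaw":0.1},{"hand":1,"slide":[2,31.5,0],"yaw":0.12},{"hand":1,"slide":[2.3,36,0],"yaw":0.14},{"hand":1,"slide":[2.6,40,0],"yaw":0.16}]'
python3 -m inch '[{"hand":1,"slide":[0.3,4.5,0],"yaw":0},{"hand":1,"slide":[0.6,9,0],"yaw":0},{"hand":1,"slide":[0.9,13.5,0],"yaw":0},{"hand":1,"slide":[1.1,18,0],"yaw":0},{"hand":1,"slide":[1.3,22,0],"yaw":0},{"hand":1,"slide":[1.4,25.5,0],"yaw":0},{"hand":1,"slide":[1.5,27.5,0],"yaw":0},{"hand":1,"slide":[1.5,27.5,0],"yaw":0},{"hand":1,"slide":[1.5,27.5,0],"yaw":0},{"hand":1,"slide":[1.5,27.5,0],"yaw":0}]'
python3 - <<'E'
from h import *
s=sense();im=capture("wrist");P=pose("wrist",s)
np.savez("w6.npz",K=P[0],k=P[1],R=P[2],p=P[3])
cv2.imwrite("pics/w6.png",im)
print(s["tcp_pos"],np.degrees(np.arctan2(s["ee_rot"][1][1],s["ee_rot"][0][1])))
cv2.imwrite("pics/w6c.png",cv2.resize(im[40:240,190:450],None,fx=3,fy=3,interpolation=cv2.INTER_CUBIC))
E
```

```text
time_s: 15.6
tcp_pos: [0.4391, -0.3625, 0.2937]
ee_rot: [[-0.154, -0.988, 0.001], [-0.988, 0.154, -0.0], [-0.0, -0.001, -1.0]]
wrist_force: [-0.7, -0.5, -3.3]
gripper_width: 0.132
time_s: 16.85
tcp_pos: [0.464, 0.0393, 0.2922]
ee_rot: [[0.007, -1.0, -0.002], [-1.0, -0.007, -0.0], [0.0, 0.002, -1.0]]
wrist_force: [1.1, -0.8, -1.2]
gripper_width: 0.134
time_s: 18.1
tcp_pos: [0.4802, 0.3113, 0.2933]
ee_rot: [[0.004, -1.0, -0.0], [-1.0, -0.004, -0.0], [0.0, 0.0, -1.0]]
wrist_force: [-0.0, -0.1, -1.5]
gripper_width: 0.132
[0.48017975 0.31125131 0.29332956] -179.7799902516789
```

View pics/w6c.png

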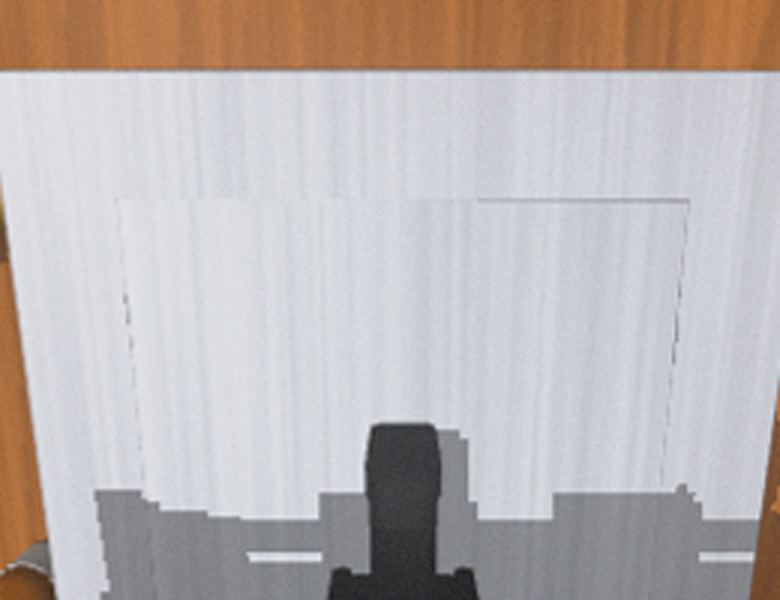

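Run:
```python
from h import *
d=np.load("w6.npz");P=(d["K"],float(d["k"]),d["R"],d["p"])
im=cv2.imread("pics/w6.png").astype(float); sat=im.max(2)-im.min(2); z=.215
def sub(v):  # sharpest transition
    g=np.abs(np.diff(v)); i=int(g.argmax()); return i+.5
F=[at_z(P,(c,40+sub(sat[40:90,c])),z)[:2] for c in range(220,430,10)]
L=[at_z(P,(170+sub(sat[r,170:215]),r),z)[:2] for r in range(75,180,6)]
R=[at_z(P,(435+sub(sat[r,435:480]),r),z)[:2] for r in range(75,180,6)]
for n,e in zip("FLR",(F,L,R)):
    e=np.array(e,np.float32); vx,vy,x,y=cv2.fitLine(e,cv2.DIST_HUBER,0,.01,.01).ravel()
    print(n,e.mean(0).round(4),e.std(0).round(4),round(float(np.degrees(np.arctan(vy/vx))),2))
```

```text
F [0.4825 0.2034] [0.0337 0.0002] 0.26
L [0.5582 0.2387] [0.0002 0.018 ] -89.86
R [0.4023 0.2379] [0.0002 0.018 ] 89.98
```

The lid in hand measures 155.9 mm wide, centred at (0.4803, 0.3124) with yaw 0.15°. The target is (0.4805, 0.313), so it is aligned within the play. I lower slowly.

```bash
python3 -m inch '[{"hand":1,"slide":[0,0.1,-1],"yaw":0.003},{"hand":1,"slide":[0,0.1,-3],"yaw":0.003},{"hand":1,"slide":[0,0.1,-4.5],"yaw":0.003},{"hand":1,"slide":[0,0.1,-5.3],"yaw":0.003},{"hand":1,"slide":[0,0.1,-5.3],"yaw":0.003},{"hand":1,"slide":[0,0.1,-5.3],"yaw":0.003}]'
python3 -m inch '[{"hand":1,"slide":[0,0,-0.3],"yaw":0},{"hand":1,"slide":[0,0,-0.6],"yaw":0},{"hand":1,"slide":[0,0,-0.9],"yaw":0},{"hand":1,"slide":[0,0,-0.9],"yaw":0},{"hand":1,"slide":[0,0,-0.9],"yaw":0}]'
```

```text
time_s: 18.9
tcp_pos: [0.4806, 0.3136, 0.2409]
ee_rot: [[0.008, -1.0, 0.001], [-1.0, -0.008, 0.001], [-0.001, -0.001, -1.0]]
wrist_force: [0.4, -0.1, -2.1]
gripper_width: 0.133
time_s: 19.52
tcp_pos: [0.4803, 0.3133, 0.2313]
ee_rot: [[0.008, -1.0, 0.0], [-1.0, -0.008, 0.0], [-0.0, -0.0, -1.0]]
wrist_force: [-0.4, 0.7, -2.6]
gripper_width: 0.133
```

```bash
python3 -m inch '[{"hand":1,"slide":[0,0,-0.3],"yaw":0},{"hand":1,"slide":[0,0,-0.6],"yaw":0},{"hand":1,"slide":[0,0,-0.8],"yaw":0},{"hand":1,"slide":[0,0,-0.8],"yaw":0},{"hand":1,"slide":[0,0,-0.8],"yaw":0}]'
python3 -m inch '[{"hand":1,"slide":[0,0,-0.1],"yaw":0},{"hand":1,"slide":[0,0,-0.2],"yaw":0},{"hand":1,"slide":[0,0,-0.2],"yaw":0},{"hand":1,"slide":[0,0,-0.2],"yaw":0}]'
```

```text
time_s: 20.15
tcp_pos: [0.4803, 0.3134, 0.2233]
ee_rot: [[0.008, -1.0, 0.0], [-1.0, -0.008, 0.0], [-0.0, -0.0, -1.0]]
wrist_force: [0.5, -0.4, -2.3]
gripper_width: 0.135
time_s: 20.65
tcp_pos: [0.4803, 0.3134, 0.2214]
ee_rot: [[0.008, -1.0, 0.0], [-1.0, -0.008, 0.0], [-0.0, -0.0, -1.0]]
wrist_force: [-0.3, -0.0, -1.4]
gripper_width: 0.13
```

```bash
python3 -m inch '[{"hand":1,"slide":[0,0,-0.1],"yaw":0},{"hand":1,"slide":[0,0,-0.1],"yaw":0},{"hand":1,"slide":[0,0,-0.1],"yaw":0}]'
```

```text
time_s: 21.02
tcp_pos: [0.4803, 0.3133, 0.2213]
ee_rot: [[0.008, -1.0, 0.001], [-1.0, -0.008, 0.0], [-0.0, -0.001, -1.0]]
wrist_force: [-3.5, -0.8, 5.1]
gripper_width: 0.135
```

Firm contact at TCP 0.2213, where 0.2214 was expected: the plate is on the rim. Release and withdraw.

```bash
python3 -m inch '[{"hand":0.5,"slide":[0,0,0.1],"yaw":0},{"hand":0.5,"slide":[0,0,0.1],"yaw":0},{"hand":0.5,"slide":[0,0,0.1],"yaw":0},{"hand":0.5,"slide":[0,0,0.1],"yaw":0},{"hand":0.5,"slide":[0,0,3],"yaw":0},{"hand":0.5,"slide":[0,0,7],"yaw":0},{"hand":0.5,"slide":[0,3,12],"yaw":0},{"hand":0.5,"slide":[0,5.5,17],"yaw":0},{"hand":0.5,"slide":[0,5.5,18],"yaw":0},{"hand":0.5,"slide":[0,5.5,18],"yaw":0}]'
python3 -m inch '[{"hand":0.5,"slide":[0,0,0],"yaw":0},{"hand":0.5,"slide":[0,0,0],"yaw":0},{"hand":0.5,"slide":[0,0,0],"yaw":0}]'
python3 - <<'E'
from h import *
s=sense();im=capture("wrist");P=pose("wrist",s);sc=capture("scene")
np.savez("w7.npz",K=P[0],k=P[1],R=P[2],p=P[3])
cv2.imwrite("pics/w7.png",im);print(s["tcp_pos"])
a=cv2.resize(im[40:240,220:430],None,fx=2.4,fy=2.4,interpolation=cv2.INTER_CUBIC)
b=cv2.resize(sc[190:310,350:490],(280*480//240//2*1,480)) if 0 else cv2.resize(sc[180:310,350:480],None,fx=2.2,fy=2.2,interpolation=cv2.INTER_CUBIC)
c=np.zeros((480,a.shape[1]+b.shape[1],3),np.uint8);c[:a.shape[0],:a.shape[1]]=a;c[:b.shape[0],a.shape[1]:]=b
cv2.imwrite("pics/fin.png",c)
print([np.round(proj(P,[.4805+.078*sx,.313+.109*sy,.143]),1).tolist() for sx,sy in((1,-1),(-1,-1),(-1,1),(1,1))])
E
```

```text
time_s: 22.28
tcp_pos: [0.4801, 0.3682, 0.4001]
ee_rot: [[0.008, -1.0, -0.0], [-1.0, -0.008, 0.0], [-0.0, 0.0, -1.0]]
wrist_force: [-0.2, -0.4, -0.7]
gripper_width: 0.502
time_s: 22.65
tcp_pos: [0.4803, 0.368, 0.3995]
ee_rot: [[0.008, -1.0, -0.001], [-1.0, -0.008, -0.001], [0.001, 0.001, -1.0]]
wrist_force: [0.0, -0.4, -0.2]
gripper_width: 0.5
[0.48027172 0.36798005 0.39945927]
[[253.7, 30.9], [395.2, 32.3], [381.4, 216.4], [264.5, 215.4]]
```

View pics/fin.png

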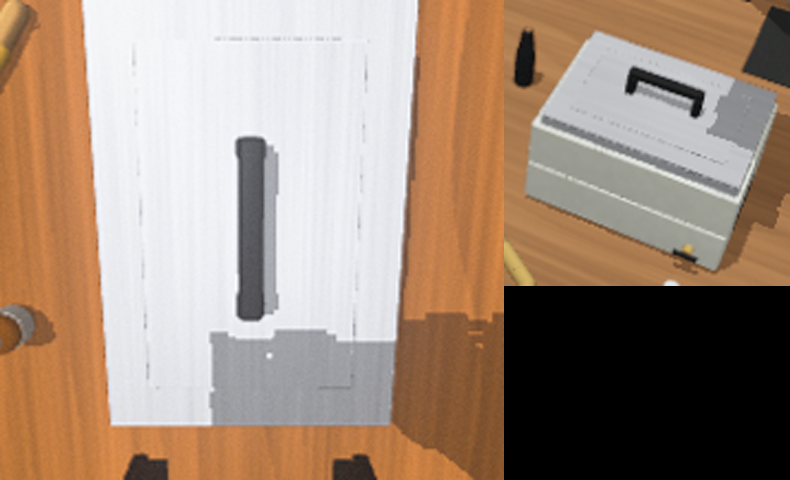

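The lid sits level and evenly on the cleaner. Its near corners are at (266,217) and (383,217) in the full picture, against predicted (264.5,215.4) and (381.4,216.4), which is within about 2 mm. The gripper is clear.

```bash
python3 -c "from station import finish_job; print(finish_job())"
```

```text
the job is handed in; nothing more can be done
None
```

The basket is standing in the tank and the lid is on over the rim. The job was handed in at about 22.7 s of the 72 s allowed; no verdict was reported.

- **Basket:** I pinched the steel basket (not the purple one) by its sleeve and set it on the tank floor. It touched down within about 1 mm of the expected height, and the wrist picture showed it upright and square before the lid went on.
- **Lid:** I lowered it in small steps. It met firm contact at a tool height of 0.2213 m, where 0.2214 m was calculated for fully seated.
- **Final check:** After release, the lid's near corners lay within about 2 px (about 2 mm) of a centred, seated lid. The scene view showed it level, with the gripper clear.
- **Limits:** The far corners were outside the last crop. I did not measure the other bench items again, but no move went near them and those in view looked undisturbed. No check failed.

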